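# Lay the table easel flat

## Task

Lay the small table easel flat so the painting can be worked on level: press the red paddle down until the ratchet pawl is fully free of the brass teeth, then push the easel's board down by its green bar, without slamming or forcing it, until it lies fully flat, and leave the pawl free. Nothing is to be lifted or carried; do not touch the wet canvas, leave the jars, tools and other things around it undisturbed, and finish with the hand clear.

Things in the scene. Friction and masses are not known exactly. Their poses are not given: they have to be found in the camera images.
- easel: Wooden tabletop easel fixed to the table. Origin on the table surface under the middle of the hinge line; z up; +x runs along the board from the hinge (low edge) to the green bar when the board is flat; y along the hinge. The hinge line is 50 mm above the origin. Base frame: x 0 to 250 mm, y -105 to 105 mm, 34 mm tall. The pawl's steel post stands at x -75, y 112 mm, 127 mm tall, so the pawl is in front of the hinge, at the +y side.
- easel_board (a joint): Tilt of the easel's board above flat, rad: 0 = lying flat (a hard stop), about 0.8 to 0.94 at the start. The board is 225 x 190 mm of plywood, carries the canvas, and has a brass toothed quadrant (80 mm radius about the hinge) at its +y side. Its hinge is stiff: the board stays at any angle it is left at, and takes about 2 to 6 N at the green bar to push down. While the pawl is engaged the board sinks at most about 0.2 rad before a tooth catches.
- push_bar: Round green bar along the board's free (upper) edge, the place to push: 26 mm diameter, 200 mm long. Origin at its centre, y along the bar; its axis is 235 mm from the hinge line, level with it when the board is flat, so it travels on a 235 mm arc about the hinge and ends with its axis 50 mm above the table. The canvas ends 65 mm from its axis.
- pawl (a joint): Angle of the steel hook pawl, rad: 0 = hooked between the brass teeth, 0.35 = fully free (hard stop), grows as the red paddle is pressed down. Free of the teeth above about 0.14. No spring: stiff friction keeps it wherever it is left; about 3 N at the paddle moves it.
- paddle (a point): Centre of the top face of the pawl's red thumb paddle, 36 mm (easel x) by 40 mm (easel y), 7 mm thick, 125 mm above the table when the pawl is engaged. It lies 60 mm from the pawl's pivot (the pivot is towards easel +x, 115 mm above the table) and sinks about 21 mm when pressed to the stop.
- canvas: Small white stretched canvas with wet gold and blue patches, 150 x 170 x 16 mm, fixed on the board's upper face between 20 and 170 mm from the hinge, its top 18 mm above the hinge line when flat. Not to be touched. Origin at the centre of its underside.
- pigment_jar: squat glass jar of pigment with a blue label and black cap, 52 mm across, 65 mm tall, in front of the easel; origin at the centre of its underside
- tape_roll: yellow roll of tape lying flat, 90 mm across, 24 mm tall, beyond the green bar; origin at the centre of its underside
- palette_knife: palette knife lying flat beside the easel, 190 mm long; origin about its middle, on its underside
- sketchbook: brown sketchbook with a green lower edge, 150 x 105 x 17 mm; origin at the centre of its underside
- brush_pot: steel pot with brushes, 72 mm across, pot 95 mm tall, brushes to 200 mm; origin at the centre of its underside
- paint_bottle: bottle with an orange label, 52 mm across, 140 mm tall; origin at the centre of its underside
- mixing_bowl: white ceramic bowl, 100 mm across, 40 mm tall; origin at the centre of its underside

How it is judged:
By the outcome, as a careful person would: the job done as asked, in the order asked, and still so for the second after the job is handed in, with the robot touching nothing.
It also fails if it takes over 48 s, if anything falls off the work surface, if the arm or the gripper's body presses on something with over 40 N, if the wrist force passes 120 N, or if a joint passes its speed limit or range.

## Robot

A 6-joint arm with a two-finger parallel gripper is mounted at the origin on the work surface. World frame = base frame: x ahead of the robot, y to its left, z up, the work surface at z = 0. Lengths are in mm, angles in degrees, forces in N, time in s.
With the tool pointing down it reaches from about 300 to 850 mm from the base axis. Payload 4.2 kg.
Tool frame: the origin (TCP) lies midway between the tips of the shut fingers; the grasp point (between the pads) lies 19 mm behind it; z points along the fingers, x is the direction in which the jaws open and shut, and the axes are right-handed (so a half turn about z gives the same grasp; the last joint's range is limited). The gripper opens to 91 mm and grips with 3 to 60 N. Pads are 32 mm wide; open, the fingers measure 118 mm over their backs; the gripper's body (76 mm by 178 mm) begins 60 mm behind the grasp point.
Start: joints at [-74.427, 18.312, 89.639, -0, 72.044, -1.146], TCP at [165.418, -550.712, 184.976] pointing down, gripper open.
Joint ranges: [-177.97, 177.97], [-48.28, 115.42], [12.27, 149.76], [-77.06, 257.06], [2.81, 150.46], [-146.56, 146.56]. Speed limits (degrees/s): [147.25, 147.25, 180, 180, 180, 180].

## Interface

Orientations are given as [roll, pitch, yaw] about the fixed x, y, z axes, in that order (R = Rz(yaw) Ry(pitch) Rx(roll)).
In Python, from workcell import env gives the robot as it stands. The module is installed in compiled form; this text tells all that it offers.
- The arm moves only by the tool drive_tool, never from a script. Its argument "series" is a list of rows, each a list of 3 entries, a list of its own where there are three numbers: the closure, from 0 (fully open) to 1 (shut), then the shift along the tool's x, y, z in mm, then the turn, a rotation vector about the tool's x, y, z in rad. In form: [[gripper, [dx, dy, dz], [rx, ry, rz]], ...]. A call has exactly 5 rows; each row is the pose to reach, as a shift and turn from the pose commanded when the call began, along the tool's axes at that moment; what a row does not reach only later rows make up. A row lasts 1/10 s, in which the tool goes at most 50 mm and 8.59 degrees, less where a joint would pass 70% of its speed; a pose out of reach is approached as far as the arm can. A call with a gripper value outside its range is refused whole. The fingers move at their own pace and stop on an object; "squeeze" is the grip in N (left out, the last holds). Time passes only in rows, so rows that repeat a pose let the fingers close, or fill a call up. It gives the time, the measured TCP pose, the force and the opening at its end, in the units of the state.
- env.state(): the state, without advancing time (a new reading comes with each control period).
- env.grab_frame(name): name is "side" or "top" or "wrist"; returns a dict with "image" (400x640x3 uint8, red, green, blue), "K" (3x3 intrinsics, pixels), "origin" and "orientation" of the camera in the world. Camera axes: x right, y down, z forward; pixel columns grow to the right and rows downward; lengths in mm; the calibration is good to about 2 mm. A picture is of the moment at which its call begins. There is no depth.
- env.job_done(): hands the job in, once; it reports no verdict.
The state is a dict: "time_s": time; "qpos": joint angles; "qvel": joint speeds; "effort": joint torques, N m; "ee_pos": TCP position; "ee_rot": TCP orientation; "force": force on the tool from outside, world axes, zero at the start; "torque": the same for the moment, N m; "gripper_width": finger opening in mm.
Only numpy, scipy, OpenCV 4.12 (cv2) and the standard library are available. Lean on these libraries where they do the work, as an engineer would, in place of code of your own. Each camera call takes 0.05 s, during which the arm holds its last target.

## Working session

There is one attempt and no reset: what is moved stays moved. The work goes in short steps, Python scripts to look and compute and a tool call to move; the robot and the scene stay as the last step left them, time stands still between calls to the robot, and variables do not carry over. Pictures are saved under pics/ and viewed, and the job is handed in when it is done.

Besides the shell and the picture viewer there is one more tool, called by a JSON object that holds its "fn" and its "kwargs". drive_tool: Moves the arm, as the interface text tells. Its arguments: {"type":"object","properties":{"series":{"type":"array","items":{"type":"array"}},"squeeze":{"type":"number"}},"required":["series"]}

```bash
mkdir -p pics; python3 - <<'E'
from workcell import env
import cv2,pickle
print(env.state())
for n in ["side","top","wrist"]:
    f=env.grab_frame(n); pickle.dump(f,open(f"f_{n}.pkl","wb"))
    cv2.imwrite(f"pics/{n}0.png",f["image"][:,:,::-1])
    print(n,f["K"],f["origin"],f["orientation"])
E
```

```text
{'time_s': 0.0, 'qpos': array([-7.44259634e+01,  1.83493064e+01,  8.97080909e+01, -2.62936793e-03,
        7.20444063e+01, -1.14689272e+00]), 'qvel': array([ 0.05513135, -0.05082914,  0.01728861,  0.02862814,  0.09511101,
        0.10165756]), 'effort': array([-1.97730013e-03, -4.12461126e+01, -2.31974316e+01,  7.25388480e-02,
        4.58487484e-02, -1.52128923e-04]), 'ee_pos': array([ 165.25410837, -550.13697525,  184.13232972]), 'ee_rot': array([ 1.79999538e+02,  1.01833265e-01, -7.32782582e+01]), 'force': array([-0.84101486,  0.17174613,  0.60559955]), 'torque': array([ 0.00022236, -0.03558012, -0.10247885]), 'gripper_width': 91.25251530843705}
side [[429.53571672   0.         323.51784807]
 [  0.         429.53571672 197.8574251 ]
 [  0.           0.           1.        ]] [388.09779922 864.99057302 938.90054378] [-133.44068671   -0.92415941 -164.24309718]
top [[502.53076066   0.         314.25550087]
 [  0.         502.53076066 198.85449984]
 [  0.           0.           1.        ]] [ 305.04487133   16.15889457 1610.9503131 ] [-169.19842494   -0.23040965  -90.34634253]
wrist [[285.3478259    0.         320.80519804]
 [  0.         285.3478259  206.70135534]
 [  0.           0.           1.        ]] [ 228.96861616 -531.69315356  383.89000072] [ 1.66354241e+02  4.73796879e-02 -7.32871993e+01]
```

View pics/side0.png

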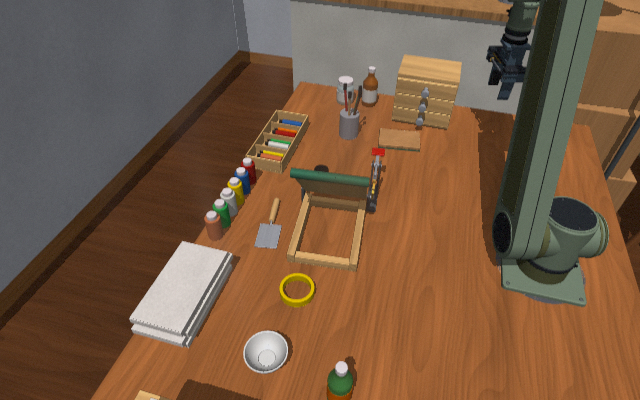

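View pics/top0.png

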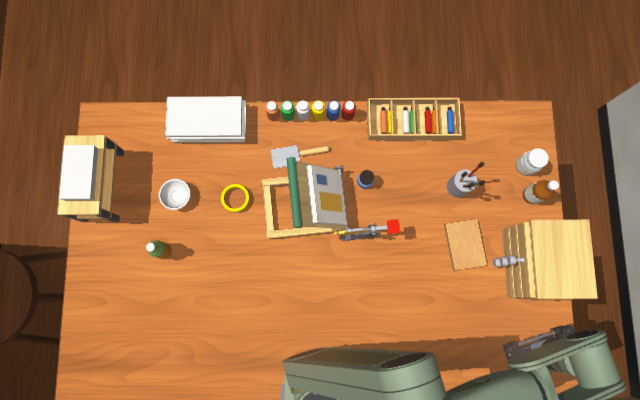

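View pics/wrist0.png

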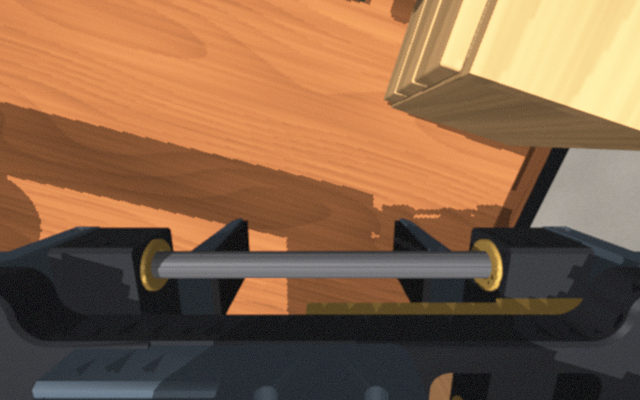

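```bash
cat > h.py <<'E'
import numpy as np,pickle,cv2
from scipy.spatial.transform import Rotation as R
def load(n): return pickle.load(open(f"f_{n}.pkl","rb"))
def ray(f,u,v):
    d=np.linalg.inv(f["K"])@[u,v,1]; return np.array(f["origin"]),R.from_euler('xyz',f["orientation"],degrees=True).as_matrix()@d
def atz(f,u,v,z):
    o,d=ray(f,u,v); return o+d*(z-o[2])/d[2]
def proj(f,P):
    M=R.from_euler('xyz',f["orientation"],degrees=True).as_matrix()
    p=(np.atleast_2d(P)-f["origin"])@M; p=p@np.array(f["K"]).T; return p[:,:2]/p[:,2:]
def crop(f,u0,v0,w,h,s,name):
    c=f["image"][v0:v0+h,u0:u0+w,::-1]; cv2.imwrite(name,cv2.resize(c,None,fx=s,fy=s,interpolation=cv2.INTER_CUBIC))
E
python3 - <<'E'
from h import *
crop(load("top"),255,140,160,110,5,"pics/ctop.png")
crop(load("side"),270,140,130,140,4,"pics/cside.png")
E
```

```text
(no output)
```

View pics/ctop.png

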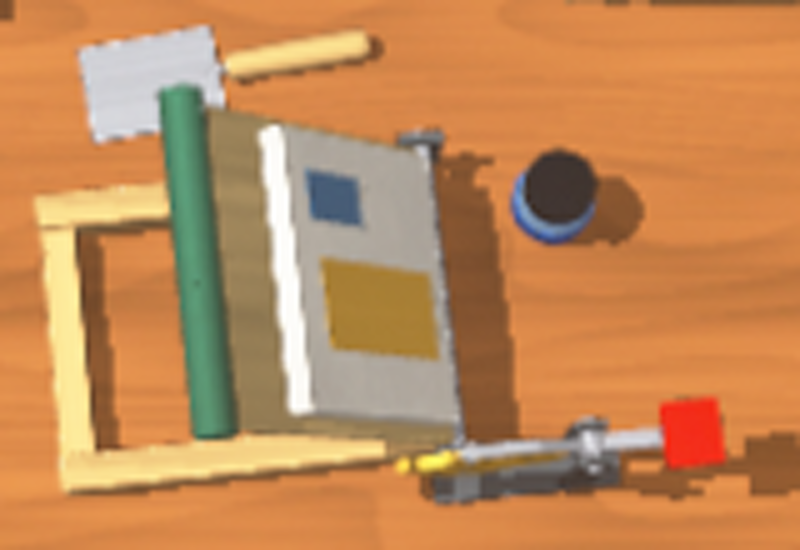

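View pics/cside.png

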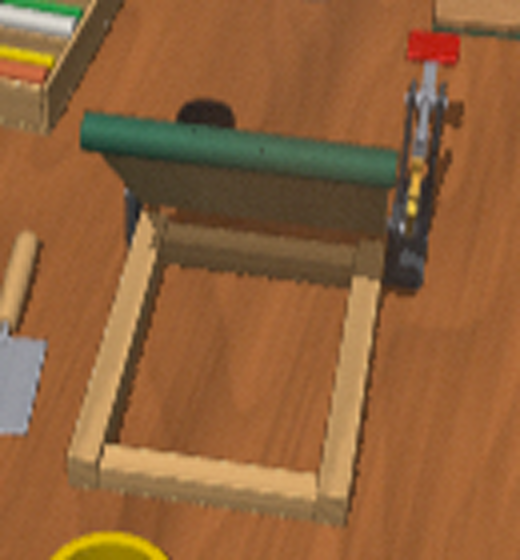

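```bash
cat > fit.py <<'E'
from h import *
from scipy.optimize import least_squares
T=load("top");S=load("side")
def pts(p):
    x,y,yaw,t,px=p
    M=R.from_euler('z',yaw).as_matrix()
    b=lambda yy:[235*np.cos(t),yy,50+235*np.sin(t)]
    P=np.array([[250,-105,34],[250,105,34],[px,112,125],b(-100),b(100)])
    return P@M.T+[x,y,0]
top=np.array([[36,198],[66,488],[692,433],[181,92],[214,434]])/5+[255,140]
side=np.array([[72,460],[345,500],[434,47],[84,131],[397,168]])/4+[270,140]
def res(p):
    P=pts(p); return np.r_[(proj(T,P)-top).ravel(),(proj(S,P)-side).ravel()]
r=least_squares(res,[460,0,1.5,.87,-135]); print(r.x,np.degrees(r.x[2])); print(r.fun.reshape(-1,2).round(1)); print(pts(r.x).round(1))
print("paddle top",atz(T,*top[2],125),"side",atz(S,*side[2],125))
E
python3 fit.py
```

```text
[ 600.82366888  -81.09030906    1.67259806    0.8916243  -132.5391354 ] 95.83280971453412
[[-1.  -3. ]
 [-1.1  3.7]
 [-0.9  0.1]
 [-0.8 -0.1]
 [-0.2  1.2]
 [-4.9 -2.7]
 [ 4.3 -1.2]
 [-0.  -1.5]
 [-0.1 -0.8]
 [-0.1 -0.1]]
[[ 679.9  178.3   34. ]
 [ 471.   156.9   34. ]
 [ 502.9 -224.3  125. ]
 [ 685.3   75.9  232.9]
 [ 486.3   55.6  232.9]]
paddle top [ 503.06882155 -226.93536368  125.        ] side [ 501.40448182 -216.50923901  125.        ]
```

{"fn": "drive_tool", "kwargs": {"series": [[1,[0,0,-40],[0,0,0]],[1,[0,0,-80],[0,0,-0.1]],[1,[-10,-20,-115],[0,0,-0.2]],[1,[-30,-60,-115],[0,0,-0.34]],[1,[-50,-98,-115],[0,0,-0.48]]], "squeeze": 20}}

```text
time_s: 0.65
ee_pos: [245.7, -474.3, 300.9]
ee_rot: [180.0, -0.1, -45.5]
force: [0.4, 0.0, -0.7]
gripper_width: 54.0
```

```bash
cat > to.py <<'E'
import sys
from h import *
from workcell import env
# args: x y z yaw -> tool shift & rotvec from measured pose (or printed pose)
s=env.state(); M=R.from_euler('xyz',s["ee_rot"],degrees=True)
t=np.array(list(map(float,sys.argv[1:4])))
G=R.from_euler('xyz',[180,0,float(sys.argv[4])],degrees=True)
print(s["time_s"],s["ee_pos"].round(1),s["ee_rot"].round(2),s["force"].round(1),s["gripper_width"])
print((M.inv().apply(t-s["ee_pos"])).round(1),(M.inv()*G).as_rotvec().round(4))
E
python3 to.py 503 -224 300 5.8
```

```text
0.65 [ 245.7 -474.3  300.9] [ 1.7998e+02 -1.3000e-01 -4.5550e+01] [ 0.4  0.  -0.7] 54.036006207019085
[   1.5 -359.     0.8] [ 0.0014 -0.002  -0.8962]
```

{"fn": "drive_tool", "kwargs": {"series": [[1,[0,-42,0],[0,0,-0.14]],[1,[0,-84,0],[0,0,-0.28]],[1,[0,-126,0],[0,0,-0.42]],[1,[0,-168,0],[0,0,-0.56]],[1,[0,-210,0],[0,0,-0.7]]]}}

```text
time_s: 1.15
ee_pos: [396.2, -326.7, 299.8]
ee_rot: [-180.0, 0.0, -5.3]
force: [0.2, -0.6, 0.0]
gripper_width: 14.3
```

```bash
python3 to.py 503 -224 240 5.8
```

```text
1.15 [ 396.2 -326.7  299.8] [-1.80e+02  2.00e-02 -5.34e+00] [ 0.2 -0.6  0. ] 14.315138371714408
[  96.7 -112.2   59.7] [-1.000e-04  3.000e-04 -1.945e-01]
```

{"fn": "drive_tool", "kwargs": {"series": [[1,[32,-37,0],[0,0,-0.1]],[1,[64,-74,10],[0,0,-0.195]],[1,[97,-112,40],[0,0,-0.195]],[1,[97,-112,80],[0,0,-0.195]],[1,[97,-112,120],[0,0,-0.195]]]}}

```text
time_s: 1.65
ee_pos: [504.1, -224.5, 178.2]
ee_rot: [-180.0, -0.0, 5.7]
force: [0.4, 0.2, -0.1]
gripper_width: 0.1
```

```bash
python3 to.py 503 -224 150 5.8; python3 - <<'E'
from workcell import env
from h import *
for n in ["side","top","wrist"]:
    f=env.grab_frame(n); pickle.dump(f,open(f"f_{n}.pkl","wb"))
crop(load("top"),315,165,130,90,6,"pics/ctop1.png")
crop(load("side"),320,100,120,110,5,"pics/cside1.png")
crop(load("wrist"),0,0,640,400,1,"pics/w1.png")
E
```

```text
1.65 [ 504.1 -224.5  178.2] [-1.80e+02 -2.00e-02  5.69e+00] [ 0.4  0.2 -0.1] 0.14526042558639862
[-1.1 -0.6 28.2] [-0.     -0.0003 -0.0019]
```

View pics/ctop1.png

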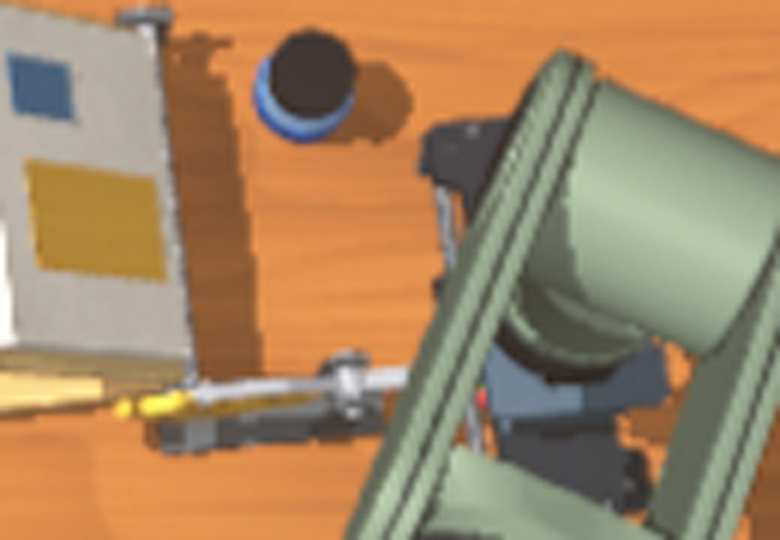

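View pics/cside1.png

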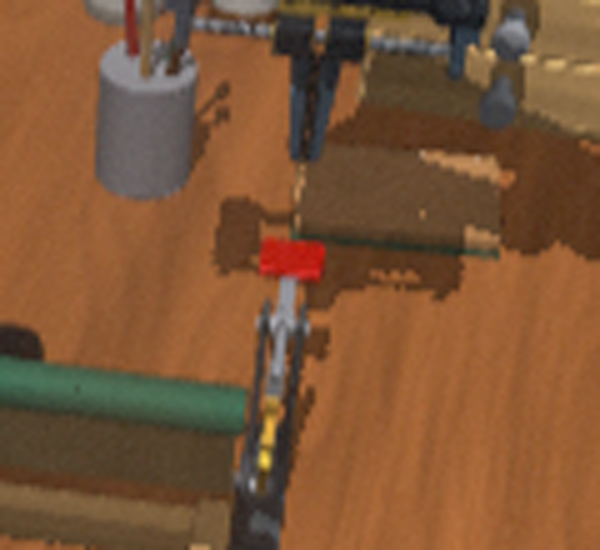

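View pics/w1.png

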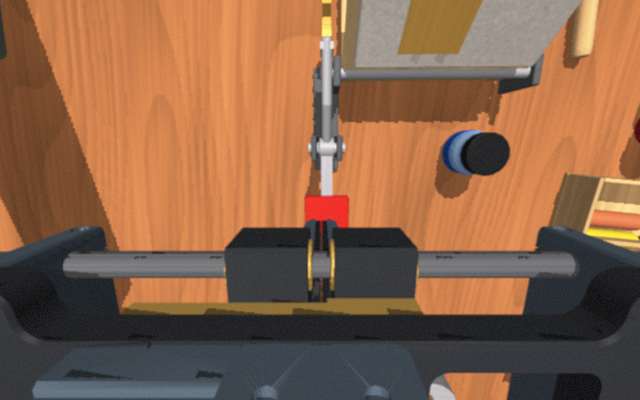

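```bash
python3 - <<'E'
from h import *
S=load("side");W=load("wrist")
print("tip side",proj(S,[504.1,-224.5,178.2]),"meas",305/5+320,160/5+100)
# wrist: paddle far edge corners z125
for u,v in [(305,197),(348,196)]: print(atz(W,u,v,125))
# side paddle top-face corners
for u,v in [(262,238),(326,241),(260,272),(323,278)]: print(atz(S,u/5+320,v/5+100,125))
E
```

```text
tip side [[379.9217161  136.10417023]] meas 381.0 132.0
[ 483.63635834 -210.94493114  125.        ]
[ 521.6295578  -206.24568802  125.        ]
[ 523.79120505 -232.12118658  125.        ]
[ 484.47931032 -240.85511087  125.        ]
[ 518.26502085 -197.30261332  125.        ]
[ 479.7711788  -202.73290569  125.        ]
```

{"fn": "drive_tool", "kwargs": {"series": [[1,[0,2,20],[0,0,0]],[1,[0,2,40],[0,0,0]],[1,[0,2,47],[0,0,0]],[1,[0,2,52],[0,0,0]],[1,[0,2,56],[0,0,0]]]}}

```text
time_s: 2.3
ee_pos: [504.2, -229.1, 125.4]
ee_rot: [179.9, -0.2, 5.5]
force: [0.2, -0.3, 0.4]
gripper_width: 0.2
```

{"fn": "drive_tool", "kwargs": {"series": [[1,[0,0,3],[0,0,0]],[1,[0,0,6],[0,0,0]],[1,[0,0,8],[0,0,0]],[1,[0,0,9],[0,0,0]],[1,[0,0,9],[0,0,0]]]}}

```text
time_s: 2.8
ee_pos: [503.2, -228.3, 114.9]
ee_rot: [180.0, 0.0, 5.5]
force: [-0.0, -0.3, -0.0]
gripper_width: 0.4
```

```bash
python3 - <<'E'
from workcell import env
from h import *
print(env.state()["force"],env.state()["ee_pos"])
for n in ["side","wrist"]:
    f=env.grab_frame(n); pickle.dump(f,open(f"f_{n}.pkl","wb"))
crop(load("side"),340,110,80,80,8,"pics/cside2.png")
crop(load("wrist"),220,0,200,280,2,"pics/w2.png")
print(env.state()["force"],env.state()["ee_pos"])
E
```

```text
[-0.01755365 -0.33435512 -0.04283403] [ 503.17695336 -228.2606842   114.89047467]
[-0.06452044 -0.18724409  0.06488761] [ 503.25982989 -228.3313882   115.02865382]
```

View pics/cside2.png

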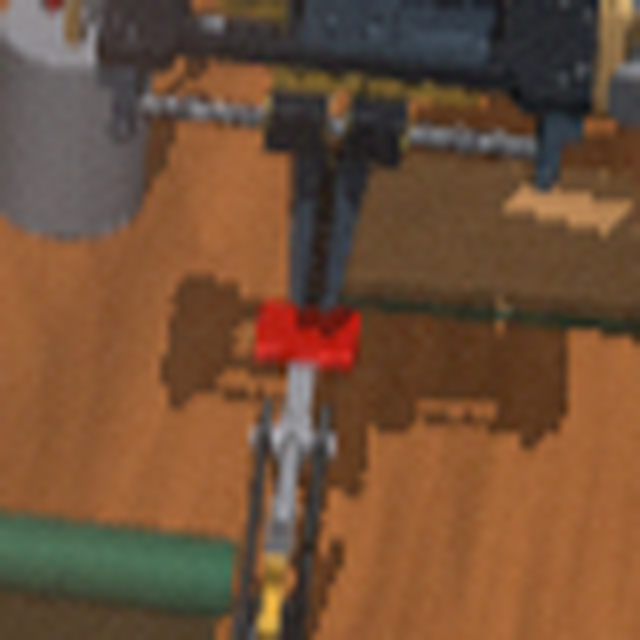

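View pics/w2.png

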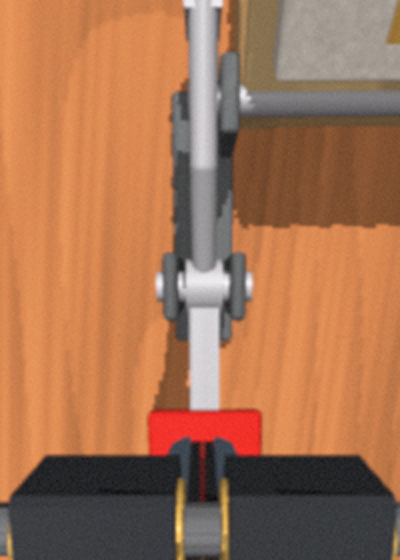

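```bash
python3 - <<'E'
from h import *
S=load("side");W=load("wrist")
print("tip side",proj(S,[503.2,-228.3,115]),"obs 379.75,148.5")
w=[(220+149/2,411/2),(220+261/2,411/2)]
for z in (125,115,110,105):
    a,b=atz(W,*w[0],z),atz(W,*w[1],z); print(z,a.round(1),b.round(1),np.linalg.norm(a-b).round(1))
print(W["origin"],W["orientation"])
E
```

```text
tip side [[378.2877043  152.00400567]] obs 379.75,148.5
125 [ 483.7 -209.6  125. ] [ 521.8 -205.9  125. ] 38.3
115 [ 483.  -212.1  115. ] [ 523.1 -208.2  115. ] 40.3
110 [ 482.6 -213.3  110. ] [ 523.7 -209.3  110. ] 41.3
105 [ 482.3 -214.5  105. ] [ 524.4 -210.5  105. ] 42.3
[ 497.15951422 -162.66077342  314.65482429] [ 1.66292081e+02 -2.65944715e-02  5.49691160e+00]
```

{"fn": "drive_tool", "kwargs": {"series": [[1,[0,0,1],[0,0,0]],[1,[0,0,2],[0,0,0]],[1,[0,0,3],[0,0,0]],[1,[0,0,4],[0,0,0]],[1,[0,0,5],[0,0,0]]]}}

```text
time_s: 3.4
ee_pos: [503.2, -228.3, 109.8]
ee_rot: [180.0, 0.0, 5.5]
force: [0.6, -0.5, 0.3]
gripper_width: 0.4
```

```bash
python3 - <<'E'
from workcell import env
from h import *
for n in ["side","wrist"]:
    f=env.grab_frame(n); pickle.dump(f,open(f"f_{n}.pkl","wb"))
crop(load("side"),340,110,80,80,8,"pics/cside3.png")
print(env.state()["force"],env.state()["ee_pos"])
E
```

```text
[0.04032185 0.55701425 0.70148168] [ 503.03540801 -228.24854828  109.74171931]
```

View pics/cside3.png

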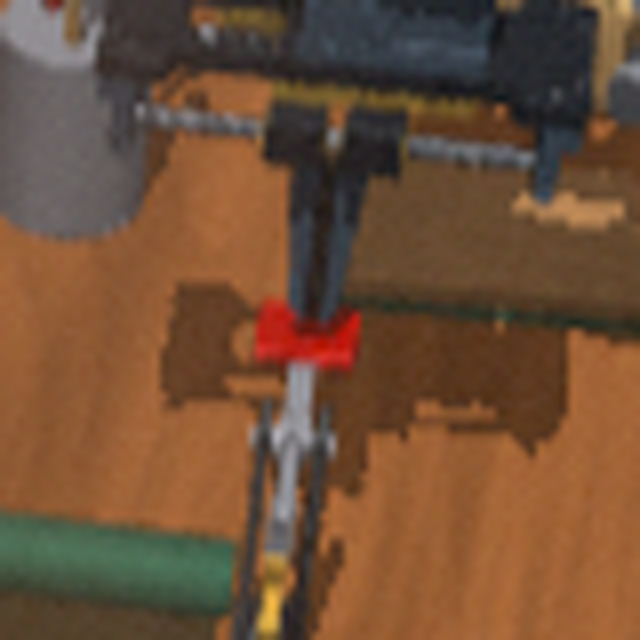

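{"fn": "drive_tool", "kwargs": {"series": [[1,[0,0,1],[0,0,0]],[1,[0,0,2],[0,0,0]],[1,[0,0,3],[0,0,0]],[1,[0,0,4],[0,0,0]],[1,[0,0,4],[0,0,0]]]}}

```text
time_s: 4.0
ee_pos: [503.1, -228.2, 105.8]
ee_rot: [-180.0, 0.0, 5.5]
force: [-0.1, 0.2, -0.5]
gripper_width: 0.7
```

```bash
python3 - <<'E'
from workcell import env
from h import *
for n in ["side","wrist"]:
    f=env.grab_frame(n); pickle.dump(f,open(f"f_{n}.pkl","wb"))
crop(load("side"),340,110,80,80,8,"pics/cside4.png")
crop(load("wrist"),220,100,200,180,4,"pics/w4.png")
print(env.state()["force"],env.state()["ee_pos"])
E
```

```text
[ 0.14713403  0.21362118 -0.58555344] [ 503.1882876  -228.3072646   105.92506173]
```

View pics/cside4.png

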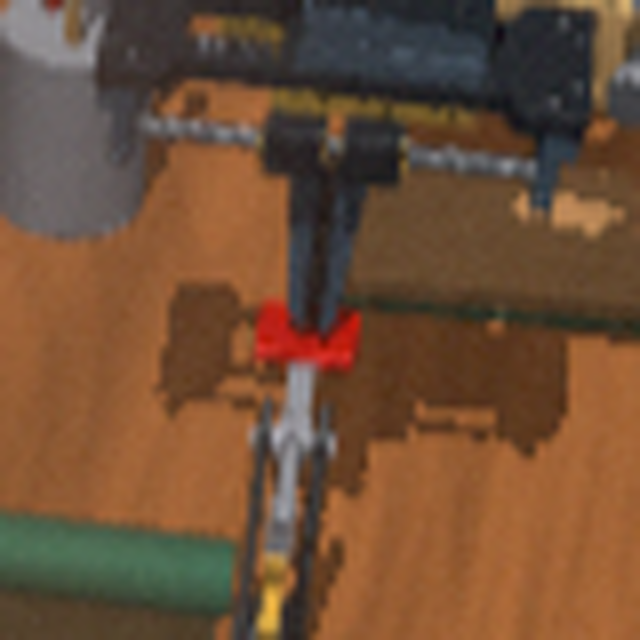

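View pics/w4.png

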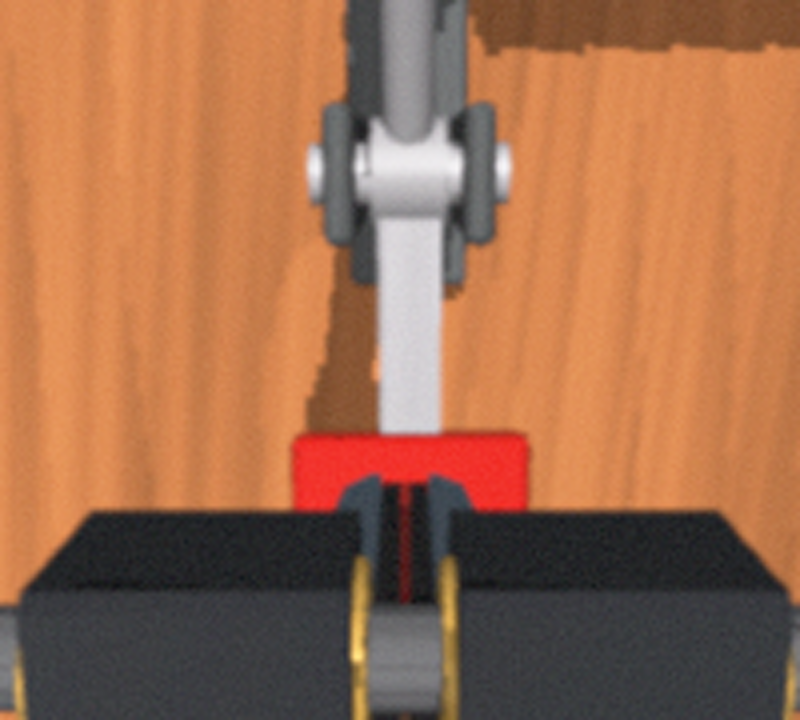

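```bash
python3 - <<'E'
from h import *
W=load("wrist");S=load("side")
a=(220+293.5/4,100+434/4);b=(220+528/4,100+434/4)
for z in (125,115,105,100,95,90):
    p,q=atz(W,*a,z),atz(W,*b,z); print(z,p.round(1),q.round(1),np.linalg.norm(p-q).round(1))
print(W["origin"],W["orientation"])
# pivot pin width / pos
p=(220+410/4,100+165/4)
print("pivot z115",atz(W,*p,115))
print(proj(S,[503.2,-228.3,105.8]),340+318/8,110+332/8)
E
```

```text
125 [ 483.7 -209.4  125. ] [ 521.7 -205.7  125. ] 38.2
115 [ 482.9 -212.   115. ] [ 523.1 -208.1  115. ] 40.4
105 [ 482.2 -214.6  105. ] [ 524.5 -210.5  105. ] 42.5
100 [ 481.8 -215.9  100. ] [ 525.1 -211.7  100. ] 43.5
95 [ 481.4 -217.1   95. ] [ 525.8 -212.9   95. ] 44.6
90 [ 481.1 -218.4   90. ] [ 526.5 -214.1   90. ] 45.7
[ 497.10633853 -162.66238207  305.53934229] [ 1.66298653e+02 -1.56583887e-02  5.49429260e+00]
pivot z115 [ 498.5054779  -165.14273144  115.        ]
[[377.98645045 154.32417002]] 379.75 151.5
```

```bash
python3 - <<'E'
from h import *
from workcell import env
W=load("wrist");S=load("side")
s=env.state();M=R.from_euler('xyz',s["ee_rot"],degrees=True).as_matrix()
for off in ([0,0,0],[0,-16,0],[13,-16,0],[-13,-16,0],[0,-16,-19],[0,-16,-60]):
    P=s["ee_pos"]+M@off; print(off,P.round(1),proj(W,P).round(1),proj(S,P).round(1))
crop(S,350,125,50,50,12,"pics/cs5.png")
E
```

```text
[0, 0, 0] [ 503.2 -228.3  105.9] [[320.4 229.5]] [[378.  154.3]]
[0, -16, 0] [ 501.7 -212.4  105.9] [[320.4 208.4]] [[377.6 157.4]]
[13, -16, 0] [ 514.6 -211.1  105.9] [[338.4 208.4]] [[373.4 156.8]]
[-13, -16, 0] [ 488.7 -213.6  105.9] [[302.4 208.4]] [[381.7 157.9]]
[0, -16, -19] [ 501.7 -212.4  124.9] [[320.4 215.4]] [[378.2 152.5]]
[0, -16, -60] [ 501.7 -212.4  165.9] [[320.3 236.6]] [[379.6 141.8]]
```

View pics/cs5.png

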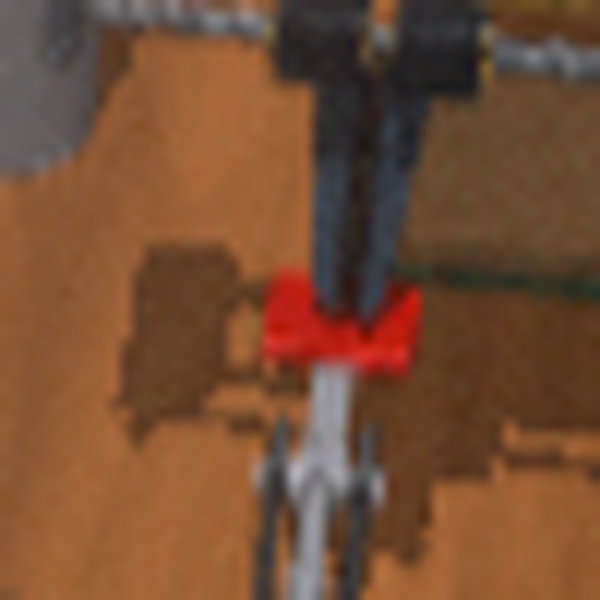

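{"fn": "drive_tool", "kwargs": {"series": [[1,[0,0,1],[0,0,0]],[1,[0,0,2],[0,0,0]],[1,[0,0,3],[0,0,0]],[1,[0,0,4],[0,0,0]],[1,[0,0,5],[0,0,0]]]}}

```text
time_s: 4.6
ee_pos: [503.2, -228.3, 100.8]
ee_rot: [180.0, 0.0, 5.5]
force: [-0.4, 0.8, -0.5]
gripper_width: 0.5
```

```bash
python3 - <<'E'
from workcell import env
from h import *
for n in ["side","wrist","top"]:
    f=env.grab_frame(n); pickle.dump(f,open(f"f_{n}.pkl","wb"))
crop(load("side"),350,125,50,50,12,"pics/cs6.png")
crop(load("wrist"),220,100,200,180,4,"pics/w6.png")
s=env.state();print(s["force"],s["ee_pos"],s["gripper_width"],s["effort"])
E
```

```text
[-0.13017206 -0.16894395  0.55400194] [ 503.11982855 -228.26347448  100.86422138] 0.5870194517502888 [-7.86975470e-04 -4.04630506e+01 -2.07280809e+01  4.05444391e-02
  7.04190647e-02 -8.49305206e-05]
```

View pics/cs6.png

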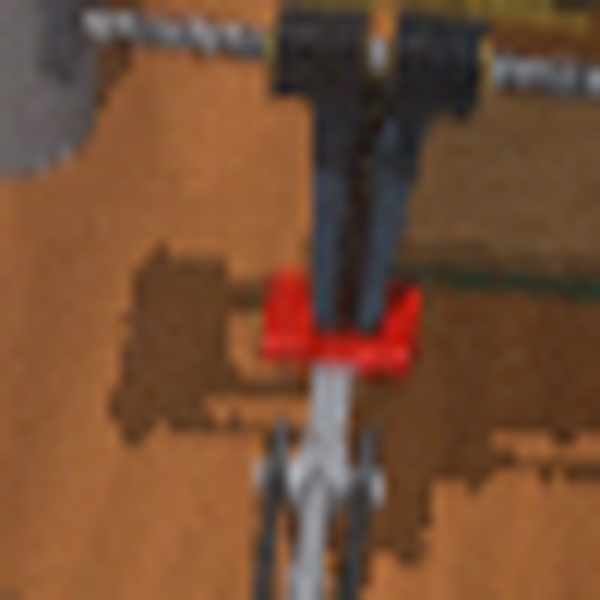

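View pics/w6.png

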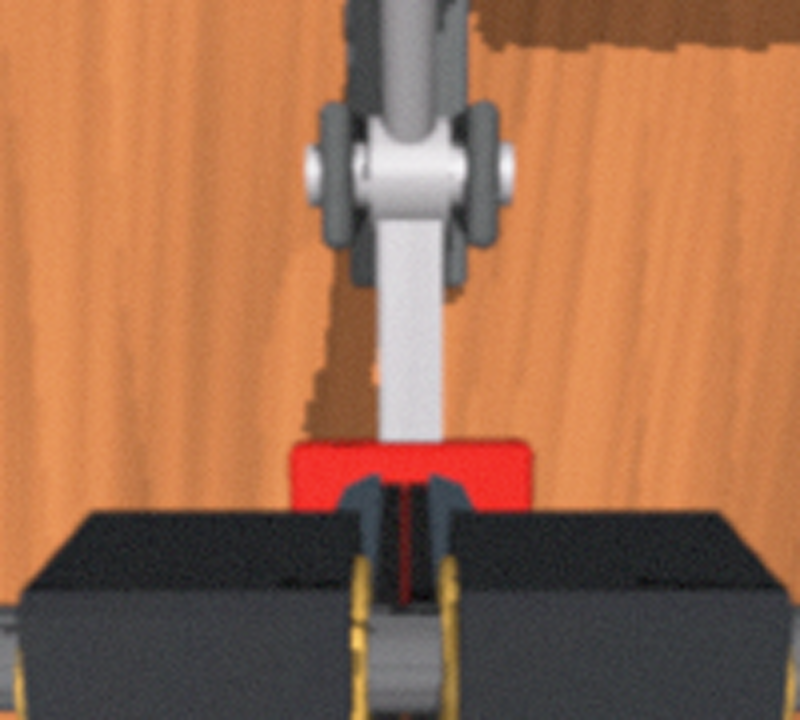

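{"fn": "drive_tool", "kwargs": {"series": [[1,[0,0,1],[0,0,0]],[1,[0,0,2],[0,0,0]],[1,[0,0,3],[0,0,0]],[1,[0,0,4],[0,0,0]],[1,[0,0,5],[0,0,0]]]}}

```text
time_s: 5.25
ee_pos: [503.1, -228.3, 95.8]
ee_rot: [180.0, 0.0, 5.5]
force: [-0.1, 0.4, -0.6]
gripper_width: 0.6
```

```bash
python3 - <<'E'
from workcell import env
from h import *
for n in ["side","wrist"]:
    f=env.grab_frame(n); pickle.dump(f,open(f"f_{n}.pkl","wb"))
crop(load("side"),350,125,50,50,12,"pics/cs7.png")
crop(load("wrist"),220,100,200,180,4,"pics/w7.png")
s=env.state();print(s["force"],s["ee_pos"],s["gripper_width"],s["effort"])
E
```

```text
[ 0.27042204  0.51214557 -0.12383666] [ 503.05966705 -228.25939713   95.77326353] 0.6340369623930755 [ 8.41834549e-06 -4.06188405e+01 -2.06227291e+01  4.06410196e-02
  5.61597466e-02  1.18185449e-04]
```

View pics/cs7.png

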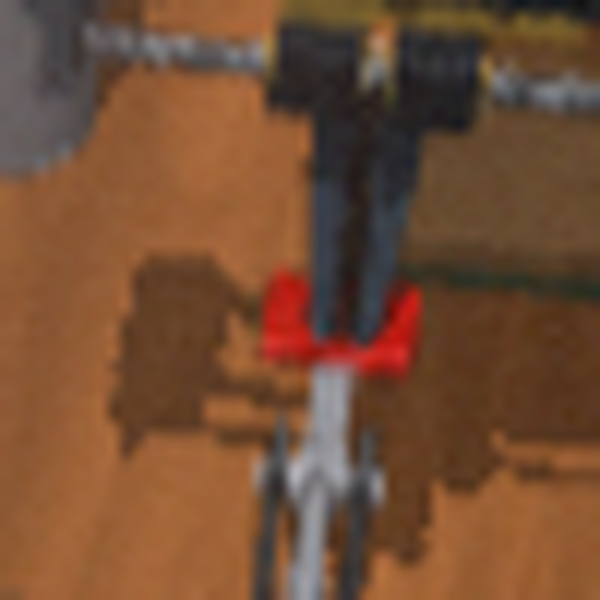

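View pics/w7.png

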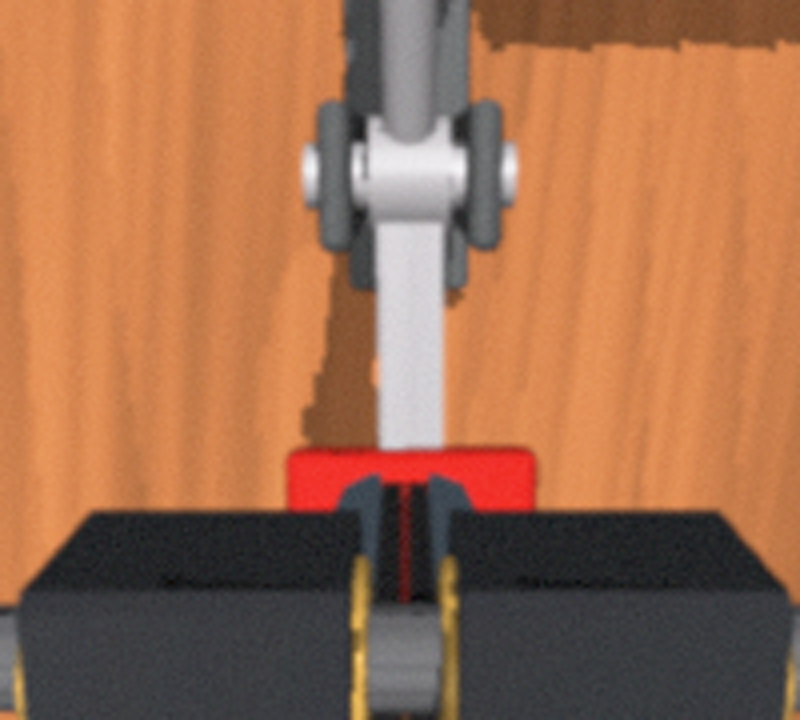

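{"fn": "drive_tool", "kwargs": {"series": [[1,[0,0,1],[0,0,0]],[1,[0,0,2],[0,0,0]],[1,[0,0,3],[0,0,0]],[1,[0,0,4],[0,0,0]],[1,[0,0,5],[0,0,0]]]}}

```text
time_s: 5.85
ee_pos: [503.4, -228.8, 91.2]
ee_rot: [179.9, -0.0, 5.5]
force: [-1.3, -2.4, 3.0]
gripper_width: 0.3
```

```bash
python3 - <<'E'
from workcell import env
from h import *
for n in ["side","wrist"]:
    f=env.grab_frame(n); pickle.dump(f,open(f"f_{n}.pkl","wb"))
crop(load("side"),350,125,50,50,12,"pics/cs8.png")
crop(load("wrist"),220,100,200,180,4,"pics/w8.png")
s=env.state();print(s["force"],s["ee_pos"],s["gripper_width"],s["effort"])
E
```

```text
[-0.68764717 -2.34510541  2.62881935] [ 503.41137924 -228.78728204   91.04149055] 0.7074360682858813 [ 1.12828553e+00 -3.91030347e+01 -1.91164273e+01  5.90700377e-01
  2.26656971e-01  9.20006511e-03]
```

View pics/cs8.png

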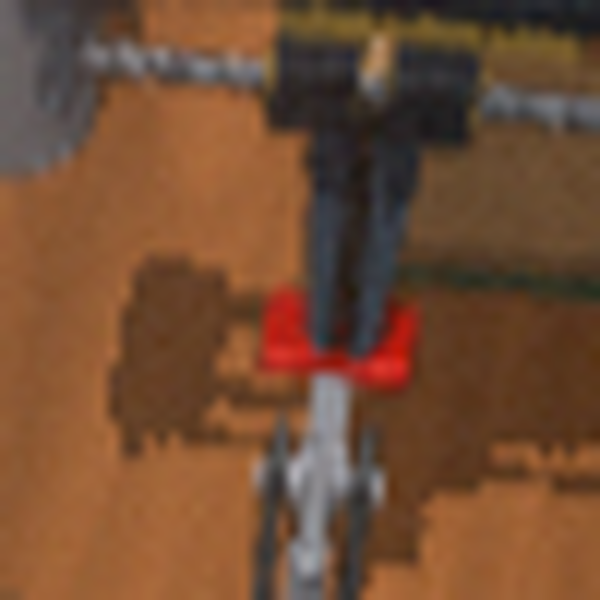

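View pics/w8.png

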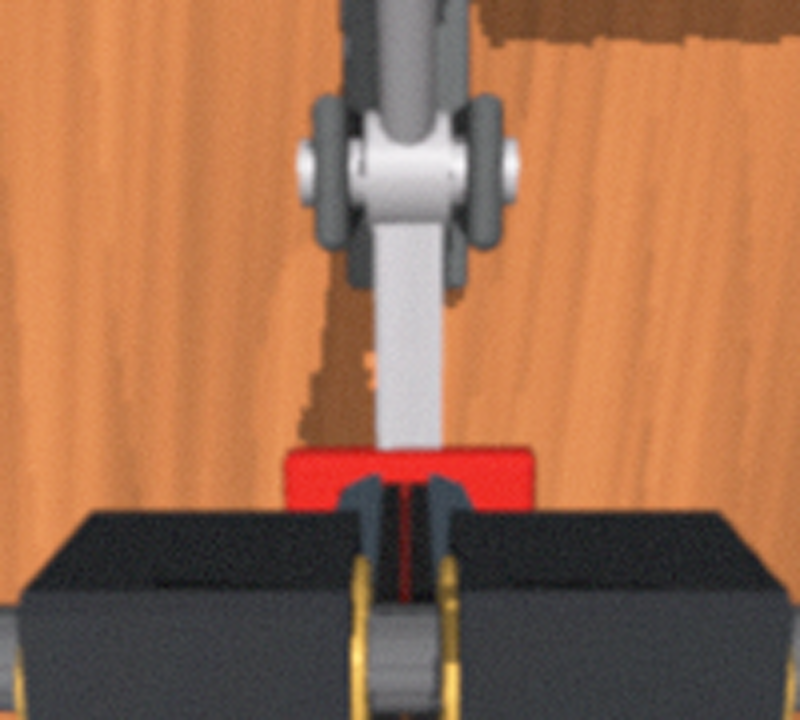

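{"fn": "drive_tool", "kwargs": {"series": [[1,[0,0,2],[0,0,0]],[1,[0,0,4],[0,0,0]],[1,[0,0,6],[0,0,0]],[1,[0,0,7],[0,0,0]],[1,[0,0,8],[0,0,0]]]}}

```text
time_s: 6.45
ee_pos: [503.4, -228.7, 82.9]
ee_rot: [180.0, -0.0, 5.5]
force: [0.9, -4.2, 3.6]
gripper_width: 0.5
```

{"fn": "drive_tool", "kwargs": {"series": [[1,[0,0,1],[0,0,0]],[1,[0,0,2],[0,0,0]],[1,[0,0,3],[0,0,0]],[1,[0,0,4],[0,0,0]],[1,[0,0,5],[0,0,0]]]}}

```text
time_s: 6.95
ee_pos: [503.5, -228.5, 79.1]
ee_rot: [180.0, -0.1, 5.5]
force: [-2.0, -3.3, 12.3]
gripper_width: 0.3
```

{"fn": "drive_tool", "kwargs": {"series": [[1,[0,0,0.5],[0,0,0]],[1,[0,0,1],[0,0,0]],[1,[0,0,1],[0,0,0]],[1,[0,0,1],[0,0,0]],[1,[0,0,1],[0,0,0]]]}}

```text
time_s: 7.45
ee_pos: [503.6, -228.5, 79.0]
ee_rot: [179.9, -0.1, 5.5]
force: [-3.3, -3.7, 13.7]
gripper_width: 0.8
```

```bash
python3 - <<'E'
from workcell import env
from h import *
for n in ["side","wrist"]:
    f=env.grab_frame(n); pickle.dump(f,open(f"f_{n}.pkl","wb"))
crop(load("side"),345,125,60,70,9,"pics/cs9.png")
crop(load("wrist"),220,0,200,280,2,"pics/w9.png")
E
```

```text
(no output)
```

View pics/cs9.png

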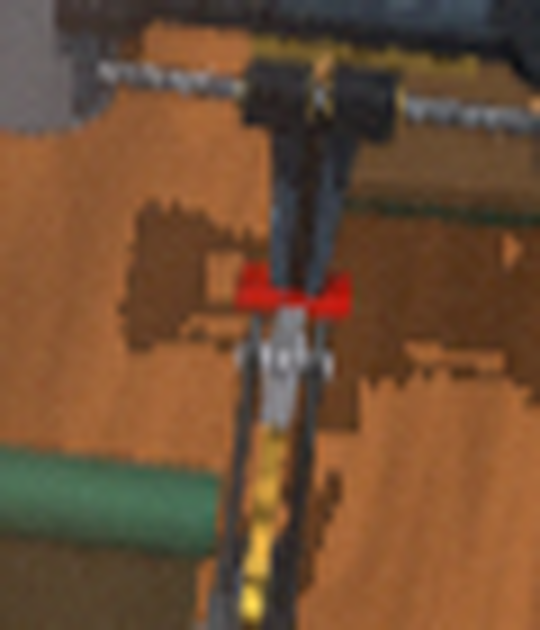

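View pics/w9.png

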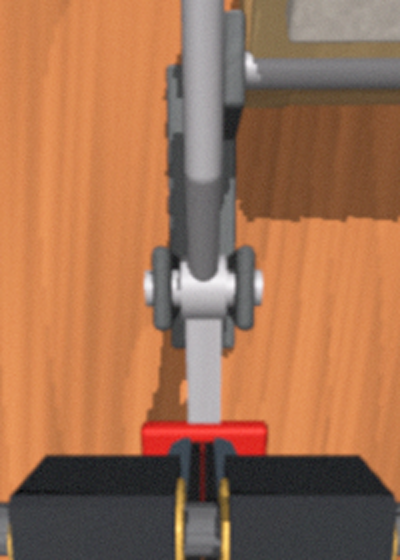

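{"fn": "drive_tool", "kwargs": {"series": [[1,[0,0,-10],[0,0,0]],[1,[0,0,-50],[0,0,0]],[1,[0,0,-100],[0,0,0]],[1,[0,0,-150],[0,0,0]],[1,[0,0,-200],[0,0,0]]]}}

```text
time_s: 8.05
ee_pos: [502.2, -226.4, 278.0]
ee_rot: [-179.8, 0.1, 5.5]
force: [0.6, -0.0, -1.3]
gripper_width: 0.5
```

```bash
python3 to.py 586 66 290 5.8; python3 - <<'E'
from workcell import env
from h import *
for n in ["side","top"]:
    f=env.grab_frame(n); pickle.dump(f,open(f"f_{n}.pkl","wb"))
crop(load("side"),270,130,150,140,4,"pics/cs10.png")
crop(load("top"),255,140,160,110,5,"pics/ct10.png")
E
```

```text
8.05 [ 502.2 -226.4  278. ] [-1.7978e+02  1.1000e-01  5.5300e+00] [ 0.6 -0.  -1.3] 0.5054572241467955
[ 111.6 -283.   -11.1] [-0.0038  0.002  -0.0047]
```

View pics/cs10.png

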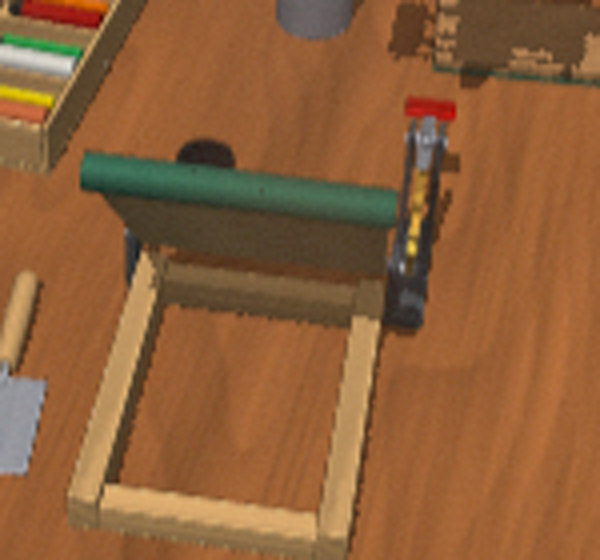

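View pics/ct10.png

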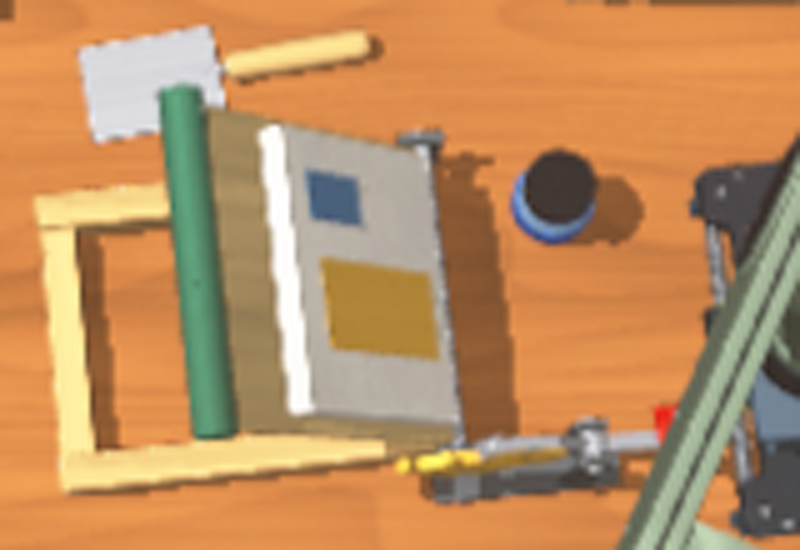

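{"fn": "drive_tool", "kwargs": {"series": [[1,[15,-38,-11],[0,0,0]],[1,[31,-78,-11],[0,0,0]],[1,[47,-118,-11],[0,0,0]],[1,[63,-158,-11],[0,0,0]],[1,[78,-198,-11],[0,0,0]]]}}

```text
time_s: 8.65
ee_pos: [560.8, -20.9, 286.2]
ee_rot: [-179.9, 0.2, 5.5]
force: [-0.9, -0.7, 0.5]
gripper_width: 0.1
```

{"fn": "drive_tool", "kwargs": {"series": [[1,[15,-38,0],[0,0,0]],[1,[33.6,-85,0],[0,0,0]],[1,[33.6,-85,0],[0,0,0]],[1,[33.6,-85,10],[0,0,0]],[1,[33.6,-85,20],[0,0,0]]]}}

```text
time_s: 9.15
ee_pos: [586.1, 63.6, 266.2]
ee_rot: [-180.0, 0.1, 5.5]
force: [-0.5, -1.0, 0.1]
gripper_width: 0.8
```

```bash
python3 to.py 586 66 290 5.8; python3 - <<'E'
from workcell import env
from h import *
for n in ["side","wrist"]:
    f=env.grab_frame(n); pickle.dump(f,open(f"f_{n}.pkl","wb"))
crop(load("side"),270,80,150,140,4,"pics/cs11.png")
crop(load("wrist"),0,0,640,400,1,"pics/w11.png")
W=load("wrist");S=load("side")
s=env.state();M=R.from_euler('xyz',s["ee_rot"],degrees=True).as_matrix()
for off in ([0,0,0],[0,0,-29],[0,-16,-29]): print(proj(W,s["ee_pos"]+M@off),proj(S,s["ee_pos"]+M@off))
E
```

```text
9.15 [586.1  63.6 266.2] [-1.80e+02  1.40e-01  5.48e+00] [-0.5 -1.   0.1] 0.830863005723929
[  0.   -2.4 -23.8] [-0.      0.0025 -0.0056]
[[320.56209686 230.16017567]] [[330.44543636 166.21761736]]
[[320.51510461 244.67710866]] [[330.70639511 156.93318645]]
[[320.51854601 220.40001052]] [[329.58901826 160.97095291]]
```

View pics/cs11.png

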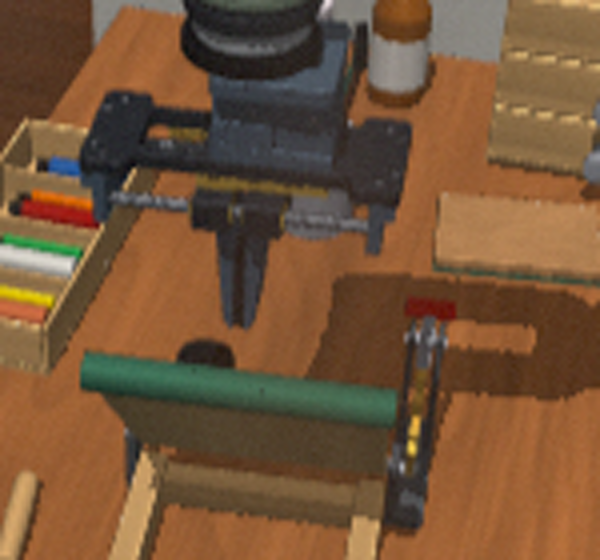

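View pics/w11.png

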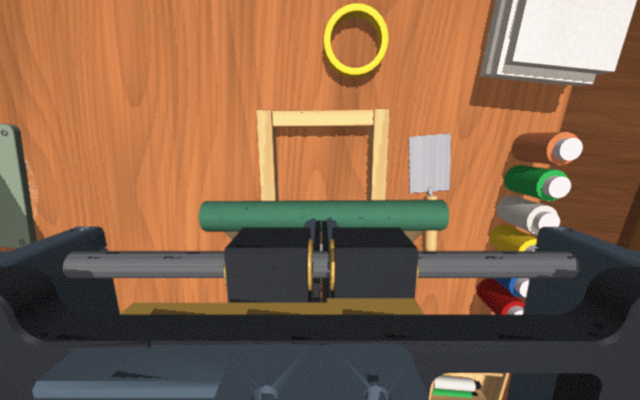

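```bash
python3 - <<'E'
from h import *
W=load("wrist")
for z in (233,225):
    a,b=atz(W,201,215.5,z),atz(W,447,215,z); print(z,a,b,np.linalg.norm(a-b),(a+b)/2)
a=atz(W,324,203,233);b=atz(W,324,229,233);print(a,b)
import fit
P=fit.pts(fit.r.x); print(proj(W,P[3:]))
E
```

```text
233 [484.73652276  55.33522072 233.        ] [690.2260877   75.61144766 233.        ] 206.48749762599186 [587.48130523  65.47333419 233.        ]
225 [481.42482023  52.79171968 225.        ] [694.03021668  73.7700855  225.        ] 213.63788622652982 [587.72751845  63.28090259 225.        ]
[586.7377024   76.00177992 233.        ] [588.94004412  53.4478352  233.        ]
[ 600.82366888  -81.09030906    1.67259806    0.8916243  -132.5391354 ] 95.83280971453412
[[-1.  -3. ]
 [-1.1  3.7]
 [-0.9  0.1]
 [-0.8 -0.1]
 [-0.2  1.2]
 [-4.9 -2.7]
 [ 4.3 -1.2]
 [-0.  -1.5]
 [-0.1 -0.8]
 [-0.1 -0.1]]
[[ 679.9  178.3   34. ]
 [ 471.   156.9   34. ]
 [ 502.9 -224.3  125. ]
 [ 685.3   75.9  232.9]
 [ 486.3   55.6  232.9]]
paddle top [ 503.06882155 -226.93536368  125.        ] side [ 501.40448182 -216.50923901  125.        ]
[[441.18987994 214.05062443]
 [202.98024692 215.33017138]]
```

{"fn": "drive_tool", "kwargs": {"series": [[1,[0,-1,15],[0,0,0]],[1,[0,-1,30],[0,0,0]],[1,[0,-1,37],[0,0,0]],[1,[0,-1,40],[0,0,0]],[1,[0,-1,42],[0,0,0]]]}}

```text
time_s: 9.75
ee_pos: [587.1, 64.6, 226.1]
ee_rot: [180.0, -0.0, 5.4]
force: [-0.0, 0.8, 0.5]
gripper_width: 0.6
```

{"fn": "drive_tool", "kwargs": {"series": [[1,[0,0,1.5],[0,0,0]],[1,[0,0,3],[0,0,0]],[1,[0,0,4.5],[0,0,0]],[1,[0,0,6],[0,0,0]],[1,[0,0,7],[0,0,0]]]}}

```text
time_s: 10.25
ee_pos: [587.0, 65.1, 218.9]
ee_rot: [180.0, -0.0, 5.5]
force: [-1.2, -0.1, 0.9]
gripper_width: 0.3
```

{"fn": "drive_tool", "kwargs": {"series": [[1,[0,-2.5,3],[0,0,0]],[1,[0,-6,6],[0,0,0]],[1,[0,-9.5,9],[0,0,0]],[1,[0,-13,12],[0,0,0]],[1,[0,-16,15],[0,0,0]]]}}

```text
time_s: 10.75
ee_pos: [585.6, 82.2, 204.3]
ee_rot: [-179.9, -0.1, 5.5]
force: [-1.5, 2.4, 5.9]
gripper_width: 0.5
```

```bash
python3 to.py 586 66 290 5.8; python3 - <<'E'
from workcell import env
from h import *
for n in ["side","wrist"]:
    f=env.grab_frame(n); pickle.dump(f,open(f"f_{n}.pkl","wb"))
crop(load("side"),270,110,150,140,4,"pics/cs12.png")
crop(load("wrist"),150,100,340,180,2,"pics/w12.png")
E
```

```text
10.75 [585.6  82.2 204.3] [-1.7992e+02 -5.0000e-02  5.5100e+00] [-1.5  2.4  5.9] 0.528343298604889
[ -1.   16.1 -85.7] [-0.0014 -0.0009 -0.005 ]
```

View pics/cs12.png

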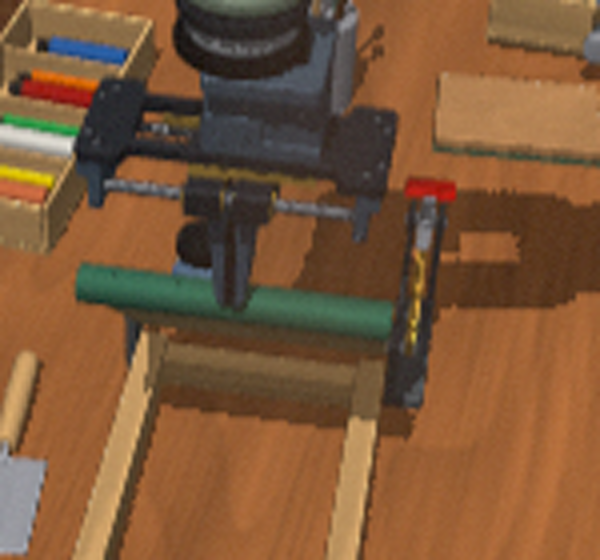

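View pics/w12.png

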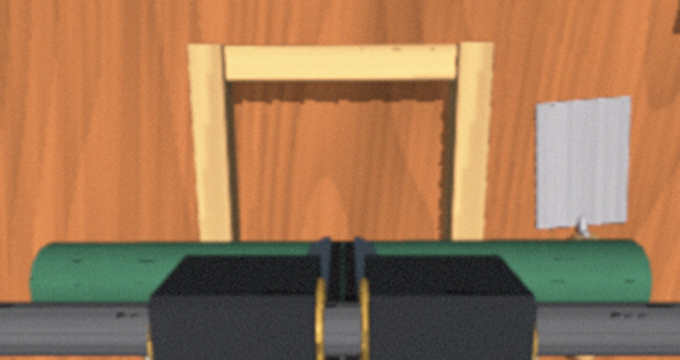

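{"fn": "drive_tool", "kwargs": {"series": [[1,[0,-3,3.5],[0,0,0]],[1,[0,-6.5,7],[0,0,0]],[1,[0,-10,11],[0,0,0]],[1,[0,-13.5,15],[0,0,0]],[1,[0,-17,19],[0,0,0]]]}}

```text
time_s: 11.35
ee_pos: [583.7, 100.6, 185.9]
ee_rot: [-179.8, -0.1, 5.5]
force: [-3.0, 5.4, 8.4]
gripper_width: 0.7
```

{"fn": "drive_tool", "kwargs": {"series": [[1,[0,-3,4],[0,0,0]],[1,[0,-6,8],[0,0,0]],[1,[0,-9,12],[0,0,0]],[1,[0,-12,16],[0,0,0]],[1,[0,-15,20],[0,0,0]]]}}

```text
time_s: 11.85
ee_pos: [582.8, 114.9, 165.4]
ee_rot: [-179.8, -0.1, 5.5]
force: [-0.6, 4.7, 5.0]
gripper_width: 0.3
```

{"fn": "drive_tool", "kwargs": {"series": [[1,[0,-2.5,4],[0,0,0]],[1,[0,-5,8],[0,0,0]],[1,[0,-7.5,12],[0,0,0]],[1,[0,-10,16],[0,0,0]],[1,[0,-12,20],[0,0,0]]]}}

```text
time_s: 12.35
ee_pos: [581.4, 125.1, 144.5]
ee_rot: [180.0, -0.0, 5.5]
force: [-0.2, 3.0, 4.2]
gripper_width: 0.6
```

{"fn": "drive_tool", "kwargs": {"series": [[1,[0,-2,4],[0,0,0]],[1,[0,-4,8],[0,0,0]],[1,[0,-6,12],[0,0,0]],[1,[0,-8,16],[0,0,0]],[1,[0,-9.5,20],[0,0,0]]]}}

```text
time_s: 12.85
ee_pos: [580.2, 134.3, 124.4]
ee_rot: [180.0, 0.0, 5.5]
force: [0.1, 2.4, 2.8]
gripper_width: 0.4
```

{"fn": "drive_tool", "kwargs": {"series": [[1,[0,-1.5,4],[0,0,0]],[1,[0,-3,8],[0,0,0]],[1,[0,-4.5,12],[0,0,0]],[1,[0,-6,16],[0,0,0]],[1,[0,-7,20],[0,0,0]]]}}

```text
time_s: 13.35
ee_pos: [579.5, 141.2, 104.5]
ee_rot: [180.0, 0.0, 5.5]
force: [-0.3, 2.2, 1.1]
gripper_width: 0.7
```

```bash
python3 to.py 586 66 290 5.8; python3 - <<'E'
from workcell import env
from h import *
for n in ["side"]:
    f=env.grab_frame(n); pickle.dump(f,open(f"f_{n}.pkl","wb"))
crop(load("side"),250,110,190,150,4,"pics/cs13.png")
E
```

```text
13.35 [579.5 141.2 104.5] [1.7998e+02 2.0000e-02 5.5100e+00] [-0.3  2.2  1.1] 0.7362318175611385
[  -0.9   75.6 -185.5] [ 0.0003  0.0004 -0.0051]
```

View pics/cs13.png

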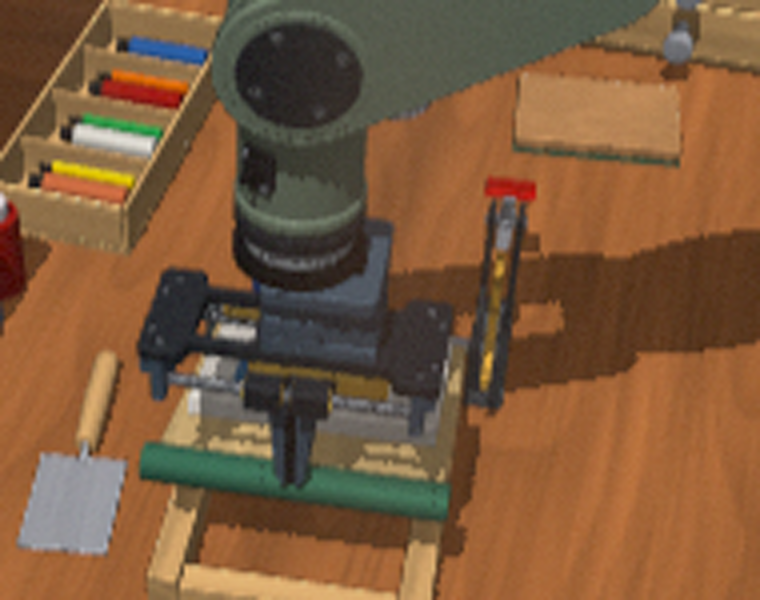

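{"fn": "drive_tool", "kwargs": {"series": [[1,[0,-1.5,4],[0,0,0]],[1,[0,-2.7,8],[0,0,0]],[1,[0,-4,12],[0,0,0]],[1,[0,-5,16],[0,0,0]],[1,[0,-6,20],[0,0,0]]]}}

```text
time_s: 13.9
ee_pos: [578.9, 147.3, 84.5]
ee_rot: [180.0, 0.0, 5.5]
force: [-1.5, 0.5, 1.7]
gripper_width: 0.1
```

{"fn": "drive_tool", "kwargs": {"series": [[1,[0,-0.8,4],[0,0,0]],[1,[0,-1.5,8],[0,0,0]],[1,[0,-2.2,12],[0,0,0]],[1,[0,-2.8,16],[0,0,0]],[1,[0,-3.3,20],[0,0,0]]]}}

```text
time_s: 14.4
ee_pos: [579.1, 150.7, 64.7]
ee_rot: [-180.0, -0.0, 5.5]
force: [0.1, 0.8, 1.8]
gripper_width: 0.4
```

{"fn": "drive_tool", "kwargs": {"series": [[1,[0,-0.4,3],[0,0,0]],[1,[0,-0.8,6],[0,0,0]],[1,[0,-1.2,9],[0,0,0]],[1,[0,-1.4,12],[0,0,0]],[1,[0,-1.6,15],[0,0,0]]]}}

```text
time_s: 14.9
ee_pos: [578.8, 152.1, 49.7]
ee_rot: [180.0, -0.0, 5.5]
force: [-0.6, 0.9, 2.1]
gripper_width: 0.3
```

{"fn": "drive_tool", "kwargs": {"series": [[1,[0,0,2],[0,0,0]],[1,[0,0,4],[0,0,0]],[1,[0,0,6],[0,0,0]],[1,[0,0,8],[0,0,0]],[1,[0,0,10],[0,0,0]]]}}

```text
time_s: 15.4
ee_pos: [578.6, 152.0, 39.8]
ee_rot: [180.0, 0.0, 5.5]
force: [-0.8, 0.8, 1.1]
gripper_width: 0.5
```

{"fn": "drive_tool", "kwargs": {"series": [[1,[0,0,1],[0,0,0]],[1,[0,0,2],[0,0,0]],[1,[0,0,3],[0,0,0]],[1,[0,0,4],[0,0,0]],[1,[0,0,5],[0,0,0]]]}}

```text
time_s: 15.9
ee_pos: [578.6, 152.1, 34.9]
ee_rot: [180.0, 0.0, 5.5]
force: [-0.0, 0.8, 1.6]
gripper_width: 0.5
```

{"fn": "drive_tool", "kwargs": {"series": [[1,[0,0,0.7],[0,0,0]],[1,[0,0,1.4],[0,0,0]],[1,[0,0,2],[0,0,0]],[1,[0,0,2.5],[0,0,0]],[1,[0,0,3],[0,0,0]]]}}

```text
time_s: 16.4
ee_pos: [578.7, 152.1, 33.9]
ee_rot: [-180.0, -0.0, 5.5]
force: [-4.1, 0.3, 14.8]
gripper_width: 0.5
```

{"fn": "drive_tool", "kwargs": {"series": [[1,[0,0,0],[0,0,0]],[1,[0,0,-3],[0,0,0]],[1,[0,0,-20],[0,0,0]],[1,[0,0,-60],[0,0,0]],[1,[0,0,-100],[0,0,0]]]}}

```text
time_s: 16.9
ee_pos: [577.8, 151.5, 131.8]
ee_rot: [179.9, 0.2, 5.5]
force: [0.2, -0.2, -0.7]
gripper_width: 0.8
```

{"fn": "drive_tool", "kwargs": {"series": [[1,[-10,10,-40],[0,0,0]],[1,[-40,40,-80],[0,0,0]],[1,[-75,75,-100],[0,0,0]],[1,[-110,110,-100],[0,0,0]],[1,[-145,145,-100],[0,0,0]]]}}

```text
time_s: 17.4
ee_pos: [453.4, -0.4, 232.6]
ee_rot: [179.9, -0.1, 5.6]
force: [0.2, -0.2, 0.0]
gripper_width: 0.5
```

{"fn": "drive_tool", "kwargs": {"series": [[1,[-35,35,0],[0,0,0]],[1,[-60,70,0],[0,0,0]],[1,[-60,105,0],[0,0,0]],[1,[-60,140,0],[0,0,0]],[1,[-60,150,0],[0,0,0]]]}}

```text
time_s: 17.9
ee_pos: [408.6, -156.9, 231.6]
ee_rot: [179.9, 0.0, 5.3]
force: [0.5, 0.5, -0.3]
gripper_width: 0.6
```

```bash
python3 - <<'E'
from workcell import env
from h import *
for n in ["side","top"]:
    f=env.grab_frame(n); pickle.dump(f,open(f"f_{n}.pkl","wb"))
crop(load("side"),220,80,200,200,3,"pics/cs14.png")
crop(load("top"),160,90,320,200,2.5,"pics/ct14.png")
import contextlib,io
with contextlib.redirect_stdout(io.StringIO()): import fit
p=fit.r.x.copy();p[3]=0
print((proj(load("side"),fit.pts(p))[3:]-[220,80])*3,(proj(load("top"),fit.pts(p))[3:]-[160,90])*2.5)
print(env.state()["force"],env.state()["qvel"],env.state()["time_s"])
E
```

```text
[[197.96557115 493.63682606]
 [419.37351597 525.98828367]] [[263.9249502  216.06802128]
 [278.31535497 371.54646953]]
[-0.41751266  0.43146959 -0.85371275] [ 2.49305304 -0.78200509  0.90160315  1.02979957  0.66577002  0.80440799] 18.0
```

View pics/cs14.png

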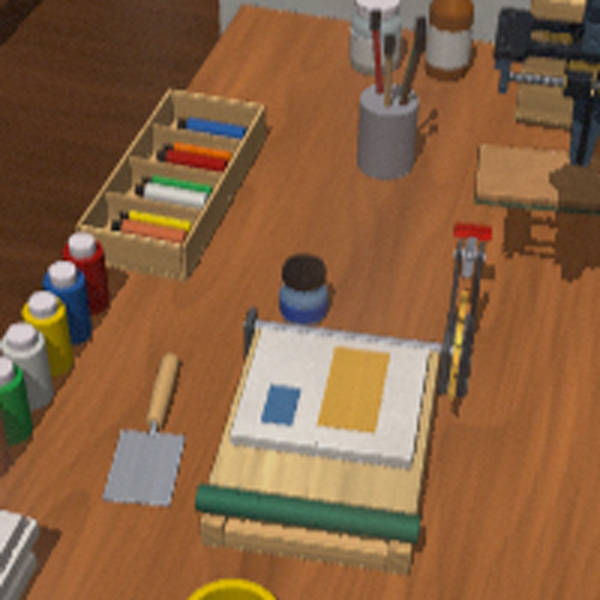

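View pics/ct14.png

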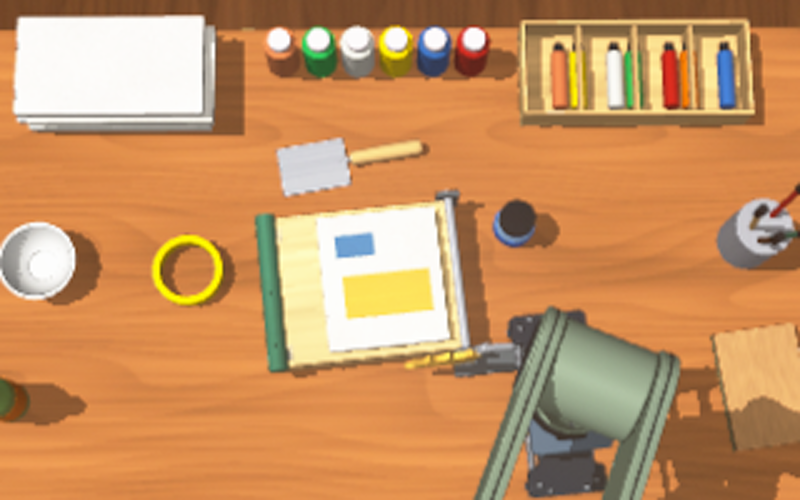

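{"fn": "drive_tool", "kwargs": {"series": [[1,[0,0,0],[0,0,0]],[1,[0,0,0],[0,0,0]],[1,[0,0,0],[0,0,0]],[1,[0,0,0],[0,0,0]],[1,[0,0,0],[0,0,0]]]}}

```text
time_s: 18.5
ee_pos: [408.9, -153.5, 231.9]
ee_rot: [180.0, -0.0, 5.6]
force: [-0.6, -0.4, 0.5]
gripper_width: 0.5
```

```bash
python3 -c "
from workcell import env
print(env.job_done())"
```

```text
the job is handed in; nothing more can be done
None
```

The easel now lies flat with the pawl left free, and I handed the job in at 18.5 s. I pressed the red paddle to its hard stop (about 14 N), then pushed the green bar slowly along its arc to the flat stop (about 15 N). Then I drew the hand clear.

**Final pictures:**
- The board is flat, with the bar's ends within about 1.5 px of where the model puts them at zero tilt.
- The paddle is down and the hook is off the teeth.
- The canvas, jars and tools look undisturbed, and the force reading is about zero.

**Disagreements:**
- The shut fingertips end about 29 mm short of the reported tool point. Contact with the paddle and with the flat stop, and the side camera, all agree on this, so I worked with that offset.
- The frame's far corners fitted my easel model poorly (about 3 to 6 px), so I relied on the bar and paddle instead.

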